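# Set the depth stop on a nozzle tip and lock it

## Robot

A 6-joint arm with a two-finger parallel gripper is mounted at the origin on the work surface. World frame = base frame: x ahead of the robot, y to its left, z up, the work surface at z = 0. Lengths are in m, angles in rad, forces in N, time in s.
With the tool pointing down it reaches from about 0.35 to 0.975 m from the base axis. Payload 17.4 kg.
Tool frame: the origin (TCP) lies on the centre line of the jaws, within the pads' length; the fingertips stand 17 mm ahead of it and the grasp point (between the pads) lies 2 mm behind it (r.tips_ahead is the z of the fingertips in the tool frame, in m); z points along the fingers, y is the direction in which the jaws open and shut (so a half turn about z gives the same grasp; the last joint's range is limited). The gripper opens to 85 mm and grips with 20 to 120 N. Pads are 22 mm wide; open, the fingers measure 114 mm over their backs; the gripper's body (76 mm by 85 mm) begins 54 mm behind the grasp point. The pads swing forward as they close: fully open they stand 13 mm farther back than shut.
Start: joints at [-1.227, 0.116, 1.442, -0, 1.584, -0.038], TCP at [0.251, -0.626, 0.248] pointing down, gripper open.
Joint ranges: [-2.83, 2.83], [-0.83, 2.19], [0.07, 2.5], [-1.14, 4.28], [0.01, 3], [-2.97, 2.97]. Speed limits (rad/s): [1.89, 1.89, 2.22, 3.14, 3.14, 3.14].

## Interface

Orientations are given as a unit quaternion [x, y, z, w].
In Python, from cell import monitor, optics, job_done, r gives the robot as it stands.
- The arm moves only by the shell command python3 -m handwheel 'ROWS' [OPENING]. ROWS is JSON, a list of rows, each an object of numbers: "x", "y", "z": the shift along the tool's x, y, z scaled (see below); "ax", "ay", "az": the turn, a rotation vector about the tool's x, y, z scaled (see below). In form: [{"x": .., "y": .., "z": .., "ax": .., "ay": .., "az": ..}, ...]. A call has 1 to 12 rows; each row is the pose to reach, as a shift and turn from the pose commanded when the call began, along the tool's axes at that moment, turning the shorter way round; what a row does not reach only later rows make up. The controller multiplies each number of a shift by 0.3 m and each number of a turn by 180 degrees. A row lasts 1/8 s, in which the tool goes at most 62.5 mm and 10.7 degrees, less where a joint would pass 70% of its speed; a pose out of reach is approached as far as the arm can. A call with a number of a shift or a turn outside -1 to 1 is refused whole. A call with a gripper value outside its range is refused whole. OPENING is the gripper command: -1 is shut, 1 is fully open, values between are in proportion, set as the call begins (- or left out, the last holds). The fingers move at their own pace and stop on an object; the grip force is fixed at half the most. Time passes only in rows, so rows that repeat a pose let the fingers close. It gives the time, the measured TCP pose, the force and the opening at its end, in the units of the state.
- monitor.sense(): the state, without advancing time (a new reading comes with each control period).
- optics.camera(name): name is "scene" or "top" or "wrist"; returns a dict with "image" (480x640x3 uint8, red, green, blue), "camera_matrix" (3x3 intrinsics, pixels), "rvec" (rotation vector, rad) and "tvec" (3), from world to camera coordinates, as OpenCV has them; the wrist camera has in their place "tool_from_camera" (4x4, takes a point from camera to tool coordinates, whose origin is the TCP and whose axes are the flange's). Camera axes: x right, y down, z forward; pixel columns grow to the right and rows downward; lengths in m; the calibration is good to about 2 mm. A picture is of the moment at which its call begins: read the wrist's pose just before it. There is no depth.
- job_done(): hands the job in, once; it reports no verdict.
The state is a dict: "time": time; "joint_pos": joint angles; "qd": joint speeds; "tau": joint torques, N m; "eef_pos": TCP position; "tcp_rot": TCP orientation; "force": force on the tool from outside, world axes, zero at the start; "ft_torque": the same for the moment, N m; "finger_gap": opening from 0.0 (shut) to 1.0 (fully open).
Only numpy, scipy, OpenCV 4.12 (cv2) and the standard library are available. Lean on these libraries where they do the work, as an engineer would, in place of code of your own. Each camera call takes 0.05 s, during which the arm holds its last target. There are 200 camera calls.

## Task

Push the rod of the gauge stand down until its foot rests on the ceramic nozzle tip standing under it, slowly and gently, because the ceramic chips, then swing the clamp lever fully home so the rod is locked there, still touching. Leave both tips standing where they are, do not disturb the other things on the bench, and let go at the end.

Things in the scene. Friction and masses are not known exactly. Their poses are not given: they have to be found in the camera images.
- stand: Fixed steel gauge stand. Origin on the bench below the rod's axis; x from rod to column, y to the lever's side, z up. Base plate x -75 to 125, y -135 to 55, 12 mm thick. Seats (radius 20, tops 20 mm up) at the origin and, spare, at y -100. Column radius 11 at x 90, 180 mm high. Clamp head round the rod: x +-18, y -21 to 37, 125 to 155 mm high, joined to the column by a boom.
- stop_rod: Upright depth rod, 12 mm thick, sliding in the clamp head; travel 75 mm, stays where left, pushed down with 3 to 4 N. Axes as the stand's; origin on its axis, 118 mm above the bench when fully up. The lower face of its foot (steel disc, 18 mm wide) is 0 to 16 mm below the origin: fixed but not measured. At the start it is 25 mm or more above the tip.
- stop_knob (a point): Centre of the flat top of the iron knob on the rod's upper end: 30 mm diameter, 22 mm high, its top 164 mm above the rod's origin. Can be pressed from above or gripped; at least 20 mm of room below it at all heights used.
- clamp_lever (a joint): Angle of the clamp lever about a vertical pivot, rad: 0 fully open, growing clockwise seen from above, 1.4 fully home at its stop (rod jammed). Starts between 0 and 0.3. Turning takes 3 to 4 N at the post, rising to about 10 N between 0.9 and 1.2 as its cam bites on the rod; left short there it springs back, past 1.28 it stays home. Stays where left below 0.8.
- lever_post (a point): Centre of the top of the upright round post at the lever's end, 14 mm thick, 40 mm tall above the lever arm, its top 208 mm above the bench, 95 mm from the pivot, about which it travels. In the stand's frame at angle q: x = 95 sin(q - 0.7), y = 20.5 + 95 cos(q - 0.7) mm.
- lever_pivot (a point): On the lever's vertical pivot axis, on top of the clamp head, 156 mm above the bench; 20.5 mm to the +y side of the rod's axis.
- tip_tall: Lilac ceramic nozzle tip, 42 mm tall, base 28 mm diameter, narrowing to a flat top of 16 mm diameter, loose, 38 g; origin at the centre of its underside. One of the two tips stands on the seat under the rod, the other on the spare seat. It chips above 24 N; the foot must meet it at about 10 mm/s or slower.
- tip_short: The same but 32 mm tall, 29 g; stands on the other seat.
- cylinder_glass: Bystander: green glass graduated cylinder, 146 mm tall, foot 52 mm diameter; origin under its foot.
- nozzle_body: Bystander: brass nozzle body, 48 mm tall, 32 mm diameter; origin under its centre.
- wrench_loose: Bystander: brass wrench lying flat, 130 mm long; origin under its middle.
- tray: Bystander: wooden tray 120 x 160 x 35 mm with two brass nuts; origin under its centre.
- grease_jar: Bystander: amber glass jar, 75 mm tall, 68 mm diameter; origin under its centre.

How it is judged:
By the outcome, as a careful person would: the job done as asked, in the order asked, and still so for the second after the job is handed in, with the robot touching nothing.
It also fails if it takes over 53 s, if anything falls off the work surface, if the arm or the gripper's body presses on something with over 40 N, if the wrist force passes 120 N, or if a joint passes its speed limit or range.

## Working session

There is one attempt and no reset: what is moved stays moved. The work goes in short steps, Python scripts to look and compute and a shell command to move; the robot and the scene stay as the last step left them, time stands still between calls to the robot, and variables do not carry over. Pictures are saved under pics/ and viewed, about 8 in all and at most 12, crops included, and the job is handed in when it is done.

```bash
mkdir -p pics; ls; python3 - <<'E'
from cell import monitor, optics, r
import cv2,numpy as np,pickle
s=monitor.sense(); print(s, r.tips_ahead)
for n in ("scene","top"):
    c=optics.camera(n); cv2.imwrite(f"pics/{n}0.png",c["image"][:,:,::-1]); pickle.dump(c,open(f"{n}.pkl","wb"))
    R=cv2.Rodrigues(np.array(c["rvec"]))[0]; print(n,(-R.T@np.array(c["tvec"]).reshape(3)).round(3),np.array(c["camera_matrix"])[0,0])
E
```

```text
pics
{'time': 0.0, 'joint_pos': array([-1.22678824e+00,  1.16482179e-01,  1.44228983e+00,  7.75635504e-06,
        1.58398937e+00, -3.77951069e-02]), 'qd': array([-0.00025253, -0.00052588, -0.00219678,  0.00060225, -0.00045516,
       -0.00027118]), 'tau': array([-1.05284540e-03, -7.31981850e+01, -6.32491708e+01, -5.62989578e-05,
        6.18064514e-03, -4.80457675e-05]), 'eef_pos': array([ 0.25143828, -0.6262308 ,  0.24754947]), 'tcp_rot': array([ 9.81833384e-01,  1.89744207e-01, -8.52875410e-05, -5.78114829e-04]), 'force': array([-0.2658643 , -0.41113028, -0.05504059]), 'ft_torque': array([ 0.01876812, -0.00384197, -0.03450079]), 'finger_gap': 1.0018009195204138} 0.017
scene [1.091 0.662 1.125] 469.6793998905812
top [ 0.453 -0.023  1.654] 560.9197244726467
```

View pics/scene0.png

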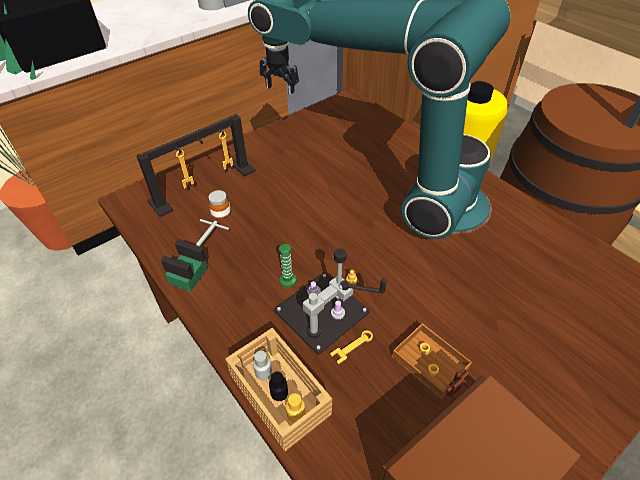

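View pics/top0.png

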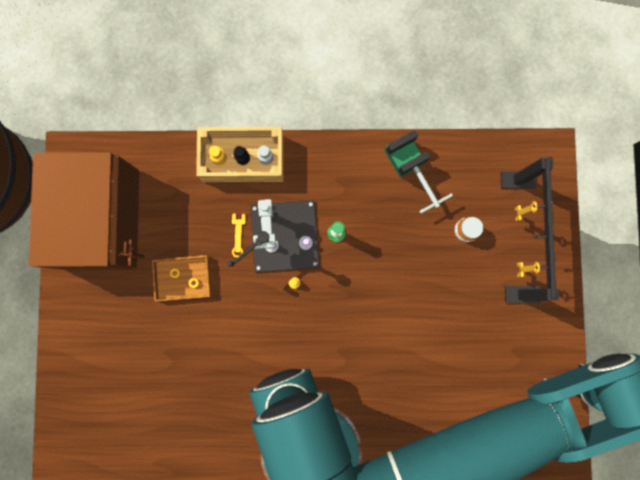

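The stand shows at top image (255–320, 200–272) and at scene image (275–385, 245–350). I'll enlarge both.

```bash
python3 - <<'E'
import cv2,numpy as np
a=cv2.imread("pics/top0.png")[190:290,225:325]; b=cv2.imread("pics/scene0.png")[240:355,270:390]
cv2.imwrite("pics/c1.png",np.hstack([cv2.resize(a,(400,400),interpolation=cv2.INTER_CUBIC),np.pad(cv2.resize(b,None,fx=3.333,fy=3.333,interpolation=cv2.INTER_CUBIC),((0,17),(0,0),(0,0)))]))if 0 else None
cv2.imwrite("pics/c1.png",cv2.resize(a,(600,600),interpolation=cv2.INTER_CUBIC))
cv2.imwrite("pics/c2.png",cv2.resize(b,None,fx=5,fy=5,interpolation=cv2.INTER_CUBIC))
E
```

```text
(no output)
```

View pics/c1.png

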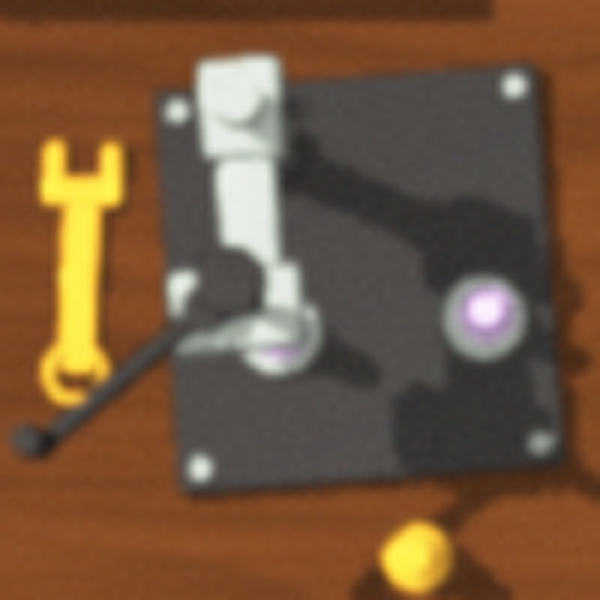

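View pics/c2.png

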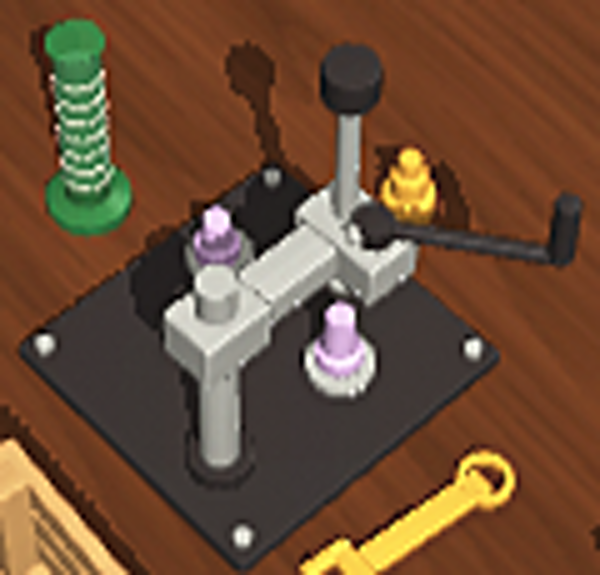

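```bash
cat > fit.py <<'E'
import cv2,numpy as np,pickle
from scipy.optimize import least_squares
C={n:pickle.load(open(n+".pkl","rb")) for n in("top","scene")}
def proj(n,P):
    c=C[n]; return cv2.projectPoints(np.array(P,float).reshape(-1,3),np.array(c["rvec"]),np.array(c["tvec"]),np.array(c["camera_matrix"]),None)[0].reshape(-1,2)
T=lambda p:np.array([225+p[0]/6-.4,190+p[1]/6-.4]); S=lambda p:np.array([270+p[0]/5-.4,240+p[1]/5-.4])
corner=[(.125,.055,.012),(.125,-.135,.012),(-.075,-.135,.012),(-.075,.055,.012)]
ot=[T(p) for p in[(155,90),(540,65),(562,465),(185,492)]]
os_=[S(p) for p in[(243,570),(20,350),(272,165),(498,355)]]
def W(p,x):
    c,s=np.cos(x[2]),np.sin(x[2]); p=np.array(p); return np.stack([x[0]+c*p[:,0]-s*p[:,1],x[1]+s*p[:,0]+c*p[:,1],p[:,2]],1)
def post(q): return (.095*np.sin(q-.7),.0205+.095*np.cos(q-.7),.208)
def res(x):
    A=corner+[(0,0,x[3]),post(x[4])]
    B=W(A,x)
    return np.concatenate([proj("top",B)-ot-[T((230,280))]*0 if 0 else proj("top",B)-np.array(ot+[T((228,280)),T((33,440))]),
                           proj("scene",B)-np.array(os_+[S((351,62)),S((567,203))])]).ravel()
if __name__=="__main__":
    f=least_squares(res,[.5,.1,0,.28,.15],loss="soft_l1"); print(f.x.round(4)); print(res(f.x).reshape(-1,2).round(1).tolist())
    np.save("pose.npy",f.x)
    for y,h in((0,.062),(0,.052),(-.1,.062),(-.1,.052)):
        p=proj("scene",W([(0,y,h),(0,y,.02)],f.x)); print(y,h,((p-[270,240]+.4)*5).round(0).tolist())
    for y in (0,-.1): print("chk", ((proj("scene",W([(0,y,.118),(0,y,.102)],f.x))-[270,240]+.4)*5).round(0).tolist())
E
python3 fit.py
```

```text
[0.5964 0.1135 0.0683 0.2702 0.0618]
[[-0.7, -0.5], [-0.8, -1.0], [0.5, -0.3], [-1.4, -0.0], [-0.2, -0.6], [-1.3, -0.3], [-0.5, -1.3], [-1.1, -1.7], [0.2, -2.3], [0.9, -1.5], [0.0, 0.1], [0.4, -1.4]]
0 0.062 [[341.0, 312.0], [339.0, 355.0]]
0 0.052 [[341.0, 322.0], [339.0, 355.0]]
-0.1 0.062 [[218.0, 204.0], [219.0, 248.0]]
-0.1 0.052 [[219.0, 215.0], [219.0, 248.0]]
chk [[344.0, 251.0], [343.0, 269.0]]
chk [[217.0, 142.0], [217.0, 161.0]]
```

```bash
cat > h.py <<'E'
import numpy as np,sys
from scipy.spatial.transform import Rotation as R
from cell import monitor
X=np.load("pose.npy")
def w(x,y):
    c,s=np.cos(X[2]),np.sin(X[2]); return X[0]+c*x-s*y, X[1]+s*x+c*y
def tgt(px,py,pz,yaw):  # yaw deg: world angle of tool y, tool down
    a=np.radians(yaw); y=np.array([np.cos(a),np.sin(a),0]); z=np.array([0,0,-1.]); x=np.cross(y,z)
    return np.array([px,py,pz]),R.from_matrix(np.stack([x,y,z],1))
def rel(p,Q,ref=None):
    s=monitor.sense(); p0,Q0=ref or (s["eef_pos"],R.from_quat(s["tcp_rot"]))
    return np.concatenate([Q0.inv().apply(p-p0)/.3,(Q0.inv()*Q).as_rotvec()/np.pi]).round(3)
E
python3 - <<'E'
from h import *
kx,ky=w(0,0); print(kx,ky); s=monitor.sense(); p0=s["eef_pos"]
print(rel(*tgt(kx,ky,.33,41)))
E
```

```text
0.5964242087893828 0.11354049162025115
[ 1.986 -1.86  -0.273 -0.    -0.    -0.606]
```

```bash
python3 -m handwheel '[{"z":-0.2},{"x":0.2,"y":-0.2,"z":-0.273},{"x":0.4,"y":-0.37,"z":-0.273},{"x":0.55,"y":-0.51,"z":-0.273},{"x":0.7,"y":-0.65,"z":-0.273},{"x":0.84,"y":-0.79,"z":-0.273},{"x":0.98,"y":-0.92,"z":-0.273},{"x":0.99,"y":-0.93,"z":-0.273}]' -1 && python3 -m handwheel '[{"x":0.15,"y":-0.14,"az":-0.05},{"x":0.3,"y":-0.28,"az":-0.1},{"x":0.45,"y":-0.42,"az":-0.15},{"x":0.6,"y":-0.56,"az":-0.2},{"x":0.74,"y":-0.7,"az":-0.26},{"x":0.86,"y":-0.81,"az":-0.31},{"x":0.9,"y":-0.85,"az":-0.37},{"x":0.9,"y":-0.85,"az":-0.42}]'
python3 - <<'E'
from h import *
print(monitor.sense()["eef_pos"],rel(*tgt(*w(-.04,0),.36,41)))
E
```

```text
[ 0.25144379 -0.62626758  0.24764881] [ 1.859 -1.902 -0.372 -0.    -0.    -0.606]$[0]: bad value
```

```bash
python3 -m handwheel '[{"x":0,"y":0,"z":-0.2,"ax":0,"ay":0,"az":0},{"x":0.2,"y":-0.2,"z":-0.273,"ax":0,"ay":0,"az":0},{"x":0.4,"y":-0.37,"z":-0.273,"ax":0,"ay":0,"az":0},{"x":0.55,"y":-0.51,"z":-0.273,"ax":0,"ay":0,"az":0},{"x":0.7,"y":-0.65,"z":-0.273,"ax":0,"ay":0,"az":0},{"x":0.84,"y":-0.79,"z":-0.273,"ax":0,"ay":0,"az":0},{"x":0.98,"y":-0.92,"z":-0.273,"ax":0,"ay":0,"az":0},{"x":0.99,"y":-0.93,"z":-0.273,"ax":0,"ay":0,"az":0}]' -1
python3 - <<'E'
from h import *
print(rel(*tgt(*w(-.03,0),.36,41)))
E
```

```text
time: 1.1
eef_pos: [0.4238, -0.2544, 0.3303]
tcp_rot: [0.982, 0.191, 0.0, 0.0]
force: [0.0, -1.5, 0.3]
finger_gap: -0.0
[ 0.898 -0.953 -0.099  0.    -0.    -0.606]
```

```bash
python3 -m handwheel '[{"x":0.15,"y":-0.14,"z":-0.05,"ax":0,"ay":0,"az":-0.05},{"x":0.3,"y":-0.28,"z":-0.1,"ax":0,"ay":0,"az":-0.1},{"x":0.45,"y":-0.42,"z":-0.1,"ax":0,"ay":0,"az":-0.15},{"x":0.6,"y":-0.56,"z":-0.1,"ax":0,"ay":0,"az":-0.2},{"x":0.74,"y":-0.7,"z":-0.1,"ax":0,"ay":0,"az":-0.26},{"x":0.86,"y":-0.86,"z":-0.1,"ax":0,"ay":0,"az":-0.31},{"x":0.9,"y":-0.95,"z":-0.1,"ax":0,"ay":0,"az":-0.37},{"x":0.9,"y":-0.95,"z":-0.1,"ax":0,"ay":0,"az":-0.43},{"x":0.9,"y":-0.95,"z":-0.1,"ax":0,"ay":0,"az":-0.49},{"x":0.9,"y":-0.95,"z":-0.1,"ax":0,"ay":0,"az":-0.55},{"x":0.9,"y":-0.95,"z":-0.1,"ax":0,"ay":0,"az":-0.606},{"x":0.9,"y":-0.95,"z":-0.1,"ax":0,"ay":0,"az":-0.606}]'
python3 - <<'E'
from h import *
from cell import optics
import cv2,pickle
s=monitor.sense(); c=optics.camera("wrist"); cv2.imwrite("pics/w1.png",c["image"][:,:,::-1]); pickle.dump((s,c),open("w1.pkl","wb"))
print(np.array(c["tool_from_camera"]).round(3),np.array(c["camera_matrix"]).round(1),s["joint_pos"])
E
```

```text
time: 2.6
eef_pos: [0.5675, 0.1082, 0.3599]
tcp_rot: [0.415, 0.91, -0.0, -0.0]
force: [0.1, 0.2, 0.0]
finger_gap: 0.001
[[-0.    -0.96  -0.28   0.07 ]
 [ 1.    -0.001  0.001 -0.001]
 [-0.002 -0.28   0.96  -0.126]
 [ 0.     0.     0.     1.   ]] [[355.7   0.  325.2]
 [  0.  355.7 239.2]
 [  0.    0.    1. ]] [ 1.44311827e-01 -1.02846259e-01  1.48278569e+00  1.74634296e-05
  1.76210994e+00 -5.69514581e-01]
```

View pics/w1.png

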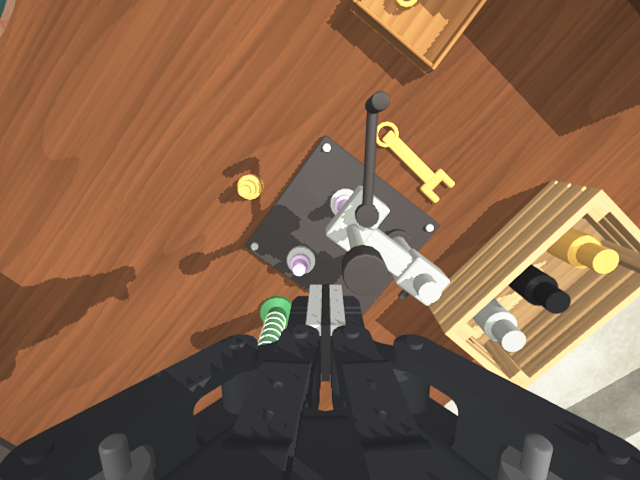

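The wrist view shows the knob centre at about (366,269), the post top at (379,101) and the lever pivot at (367,215). I'll check these against the fit and refit it with them.

```bash
cat > fit2.py <<'E'
from fit import *
from scipy.spatial.transform import Rotation as R
s,c=pickle.load(open("w1.pkl","rb")); T=np.array(c["tool_from_camera"]); K=np.array(c["camera_matrix"])
def pw(P):
    t=R.from_quat(s["tcp_rot"]).inv().apply(np.array(P)-s["eef_pos"])
    q=(t-T[:3,3])@T[:3,:3]; return (q[:,:2]/q[:,2:])@np.diag([K[0,0],K[1,1]])+K[:2,2]
if __name__=="__main__":
    L=lambda x:[(0,0,x[3]),post(x[4]),(0,.0205,.17)]+[(.125,.055,.012),(-.075,-.135,.012),(-.075,.055,.012)]
    obs=np.array([(366,269),(379,101),(367,215),(441,229),(246,247),(325,136)])
    x=np.load("pose.npy"); print((pw(W(L(x),x))-obs).round(1).tolist())
    r2=lambda x:np.concatenate([res(x),(pw(W(L(x),x))-obs).ravel()])
    f=least_squares(r2,x,loss="soft_l1"); print(f.x.round(4)); print(r2(f.x).reshape(-1,2).round(1).tolist()); np.save("pose.npy",f.x)
E
python3 fit2.py; python3 -c "
from h import *
print(w(0,0),rel(*tgt(*w(0,0),.31,41)))"
```

```text
[[-0.7, 2.9], [-0.4, -3.4], [0.4, -0.7], [-0.0, -5.2], [-3.6, -1.2], [-0.7, -3.9]]
[0.5979 0.113  0.0673 0.263  0.0554]
[[-0.5, -1.0], [-0.6, -1.4], [0.6, -0.7], [-1.3, -0.6], [0.3, -0.8], [-1.0, -0.7], [-1.1, -1.1], [-1.6, -1.6], [-0.2, -2.1], [0.4, -1.3], [-0.6, 2.2], [-0.2, -1.4], [-0.8, 0.8], [-0.1, -1.4], [1.2, 0.7], [0.4, -4.1], [-3.1, -0.4], [-0.0, -2.8]]
(np.float64(0.5978922204880003), np.float64(0.11303086579992085)) [-0.054  0.087  0.167 -0.    -0.    -0.002]
```

```bash
python3 -m handwheel '[{"x":-0.054,"y":0.087,"z":0.1,"ax":0,"ay":0,"az":0},{"x":-0.054,"y":0.087,"z":0.19,"ax":0,"ay":0,"az":0},{"x":-0.054,"y":0.087,"z":0.2,"ax":0,"ay":0,"az":0},{"x":-0.054,"y":0.087,"z":0.21,"ax":0,"ay":0,"az":0},{"x":-0.054,"y":0.087,"z":0.22,"ax":0,"ay":0,"az":0},{"x":-0.054,"y":0.087,"z":0.227,"ax":0,"ay":0,"az":0},{"x":-0.054,"y":0.087,"z":0.234,"ax":0,"ay":0,"az":0}]'
python3 -m handwheel '[{"x":0,"y":0,"z":0.006,"ax":0,"ay":0,"az":0},{"x":0,"y":0,"z":0.012,"ax":0,"ay":0,"az":0}]'
python3 -m handwheel '[{"x":0,"y":0,"z":0.006,"ax":0,"ay":0,"az":0},{"x":0,"y":0,"z":0.012,"ax":0,"ay":0,"az":0}]'
python3 -m handwheel '[{"x":0,"y":0,"z":0.006,"ax":0,"ay":0,"az":0},{"x":0,"y":0,"z":0.012,"ax":0,"ay":0,"az":0}]'
```

```text
time: 3.52
eef_pos: [0.5979, 0.1131, 0.2903]
tcp_rot: [0.415, 0.91, 0.0, 0.0]
force: [0.4, 0.6, -0.8]
finger_gap: 0.002
time: 3.78
eef_pos: [0.5979, 0.1131, 0.2867]
tcp_rot: [0.415, 0.91, 0.0, 0.0]
force: [0.2, -0.2, 3.7]
finger_gap: -0.002
time: 4.03
eef_pos: [0.5979, 0.1131, 0.2828]
tcp_rot: [0.415, 0.91, 0.0, 0.0]
force: [-0.4, -0.1, 3.4]
finger_gap: 0.002
time: 4.28
eef_pos: [0.5979, 0.1131, 0.2791]
tcp_rot: [0.415, 0.91, 0.0, 0.0]
force: [0.3, -0.1, 4.1]
finger_gap: -0.002
```

```bash
cat > ok.py <<'E'
from cell import monitor
s=monitor.sense(); print(round(s["time"],2),s["eef_pos"][2].round(5),s["force"][2].round(2)); raise SystemExit(s["force"][2]>6.5)
E
python3 -m handwheel '[{"x":0,"y":0,"z":0.004,"ax":0,"ay":0,"az":0},{"x":0,"y":0,"z":0.008,"ax":0,"ay":0,"az":0},{"x":0,"y":0,"z":0.012,"ax":0,"ay":0,"az":0},{"x":0,"y":0,"z":0.016,"ax":0,"ay":0,"az":0},{"x":0,"y":0,"z":0.02,"ax":0,"ay":0,"az":0},{"x":0,"y":0,"z":0.024,"ax":0,"ay":0,"az":0},{"x":0,"y":0,"z":0.028,"ax":0,"ay":0,"az":0},{"x":0,"y":0,"z":0.031,"ax":0,"ay":0,"az":0},{"x":0,"y":0,"z":0.034,"ax":0,"ay":0,"az":0}]' >/dev/null; python3 ok.py
D='{"x":0,"y":0,"z":0.0015,"ax":0,"ay":0,"az":0}'; true
for i in 1; do
python3 -m handwheel '[{"x":0,"y":0,"z":0.0015,"ax":0,"ay":0,"az":0}]' >/dev/null; python3 ok.py && python3 -m handwheel '[{"x":0,"y":0,"z":0.0015,"ax":0,"ay":0,"az":0}]' >/dev/null && python3 ok.py && python3 -m handwheel '[{"x":0,"y":0,"z":0.0015,"ax":0,"ay":0,"az":0}]' >/dev/null && python3 ok.py && python3 -m handwheel '[{"x":0,"y":0,"z":0.0015,"ax":0,"ay":0,"az":0}]' >/dev/null && python3 ok.py && python3 -m handwheel '[{"x":0,"y":0,"z":0.0015,"ax":0,"ay":0,"az":0}]' >/dev/null && python3 ok.py && python3 -m handwheel '[{"x":0,"y":0,"z":0.0015,"ax":0,"ay":0,"az":0}]' >/dev/null && python3 ok.py
done
```

```text
5.4 0.26893 2.75
5.53 0.26849 2.1False
False
```

```bash
sed -i 's/SystemExit(\(.*\))$/SystemExit(int(\1))/' ok.py
python3 -m handwheel '[{"x":0,"y":0,"z":0.0015,"ax":0,"ay":0,"az":0}]' >/dev/null; python3 ok.py && python3 -m handwheel '[{"x":0,"y":0,"z":0.0015,"ax":0,"ay":0,"az":0}]' >/dev/null && python3 ok.py && python3 -m handwheel '[{"x":0,"y":0,"z":0.0015,"ax":0,"ay":0,"az":0}]' >/dev/null && python3 ok.py && python3 -m handwheel '[{"x":0,"y":0,"z":0.0015,"ax":0,"ay":0,"az":0}]' >/dev/null && python3 ok.py && python3 -m handwheel '[{"x":0,"y":0,"z":0.0015,"ax":0,"ay":0,"az":0}]' >/dev/null && python3 ok.py && python3 -m handwheel '[{"x":0,"y":0,"z":0.0015,"ax":0,"ay":0,"az":0}]' >/dev/null && python3 ok.py && python3 -m handwheel '[{"x":0,"y":0,"z":0.0015,"ax":0,"ay":0,"az":0}]' >/dev/null && python3 ok.py && python3 -m handwheel '[{"x":0,"y":0,"z":0.0015,"ax":0,"ay":0,"az":0}]' >/dev/null && python3 ok.py && python3 -m handwheel '[{"x":0,"y":0,"z":0.0015,"ax":0,"ay":0,"az":0}]' >/dev/null && python3 ok.py && python3 -m handwheel '[{"x":0,"y":0,"z":0.0015,"ax":0,"ay":0,"az":0}]' >/dev/null && python3 ok.py && python3 -m handwheel '[{"x":0,"y":0,"z":0.0015,"ax":0,"ay":0,"az":0}]' >/dev/null && python3 ok.py && python3 -m handwheel '[{"x":0,"y":0,"z":0.0015,"ax":0,"ay":0,"az":0}]' >/dev/null && python3 ok.py
```

```text
5.65 0.26811 2.38
5.78 0.26767 3.6
5.9 0.2672 3.54
6.03 0.2667 3.1
6.15 0.26627 1.99
6.28 0.26582 2.82
6.4 0.26538 4.28
6.53 0.26495 3.95
6.65 0.26449 3.66
6.78 0.26405 3.25
6.9 0.26356 3.64
7.03 0.26312 3.38
```

```bash

python3 -m handwheel '[{"x":0,"y":0,"z":0.0015,"ax":0,"ay":0,"az":0}]' >/dev/null; python3 ok.py && python3 -m handwheel '[{"x":0,"y":0,"z":0.0015,"ax":0,"ay":0,"az":0}]' >/dev/null && python3 ok.py && python3 -m handwheel '[{"x":0,"y":0,"z":0.0015,"ax":0,"ay":0,"az":0}]' >/dev/null && python3 ok.py && python3 -m handwheel '[{"x":0,"y":0,"z":0.0015,"ax":0,"ay":0,"az":0}]' >/dev/null && python3 ok.py && python3 -m handwheel '[{"x":0,"y":0,"z":0.0015,"ax":0,"ay":0,"az":0}]' >/dev/null && python3 ok.py && python3 -m handwheel '[{"x":0,"y":0,"z":0.0015,"ax":0,"ay":0,"az":0}]' >/dev/null && python3 ok.py && python3 -m handwheel '[{"x":0,"y":0,"z":0.0015,"ax":0,"ay":0,"az":0}]' >/dev/null && python3 ok.py && python3 -m handwheel '[{"x":0,"y":0,"z":0.0015,"ax":0,"ay":0,"az":0}]' >/dev/null && python3 ok.py && python3 -m handwheel '[{"x":0,"y":0,"z":0.0015,"ax":0,"ay":0,"az":0}]' >/dev/null && python3 ok.py && python3 -m handwheel '[{"x":0,"y":0,"z":0.0015,"ax":0,"ay":0,"az":0}]' >/dev/null && python3 ok.py && python3 -m handwheel '[{"x":0,"y":0,"z":0.0015,"ax":0,"ay":0,"az":0}]' >/dev/null && python3 ok.py && python3 -m handwheel '[{"x":0,"y":0,"z":0.0015,"ax":0,"ay":0,"az":0}]' >/dev/null && python3 ok.py
```

```text
7.15 0.26269 2.86
7.28 0.26223 2.31
7.4 0.26174 2.79
7.53 0.2613 3.05
7.65 0.26087 3.49
7.78 0.26043 3.14
7.9 0.25998 2.29
8.03 0.25953 2.86
8.15 0.2591 3.86
8.28 0.25859 3.58
8.4 0.25815 2.49
8.53 0.25776 3.08
```

```bash
python3 ok.py && 
python3 -m handwheel '[{"x":0,"y":0,"z":0.0015,"ax":0,"ay":0,"az":0}]' >/dev/null && python3 ok.py && python3 -m handwheel '[{"x":0,"y":0,"z":0.0015,"ax":0,"ay":0,"az":0}]' >/dev/null && python3 ok.py && python3 -m handwheel '[{"x":0,"y":0,"z":0.0015,"ax":0,"ay":0,"az":0}]' >/dev/null && python3 ok.py && python3 -m handwheel '[{"x":0,"y":0,"z":0.0015,"ax":0,"ay":0,"az":0}]' >/dev/null && python3 ok.py && python3 -m handwheel '[{"x":0,"y":0,"z":0.0015,"ax":0,"ay":0,"az":0}]' >/dev/null && python3 ok.py && python3 -m handwheel '[{"x":0,"y":0,"z":0.0015,"ax":0,"ay":0,"az":0}]' >/dev/null && python3 ok.py && python3 -m handwheel '[{"x":0,"y":0,"z":0.0015,"ax":0,"ay":0,"az":0}]' >/dev/null && python3 ok.py && python3 -m handwheel '[{"x":0,"y":0,"z":0.0015,"ax":0,"ay":0,"az":0}]' >/dev/null && python3 ok.py && python3 -m handwheel '[{"x":0,"y":0,"z":0.0015,"ax":0,"ay":0,"az":0}]' >/dev/null && python3 ok.py && python3 -m handwheel '[{"x":0,"y":0,"z":0.0015,"ax":0,"ay":0,"az":0}]' >/dev/null && python3 ok.py && python3 -m handwheel '[{"x":0,"y":0,"z":0.0015,"ax":0,"ay":0,"az":0}]' >/dev/null && python3 ok.py && python3 -m handwheel '[{"x":0,"y":0,"z":0.0015,"ax":0,"ay":0,"az":0}]' >/dev/null && python3 ok.py
```

```text
8.53 0.25776 3.08
8.65 0.25729 2.7
8.78 0.25679 2.99
8.9 0.2564 3.69
9.03 0.25591 2.52
9.15 0.25549 3.99
9.28 0.25529 7.96
```

```bash
python3 -m handwheel '[{"x":0,"y":0,"z":0,"ax":0,"ay":0,"az":0}]' >/dev/null; python3 ok.py; python3 -m handwheel '[{"x":0,"y":0,"z":0.0005,"ax":0,"ay":0,"az":0}]' >/dev/null; python3 ok.py;python3 -m handwheel '[{"x":0,"y":0,"z":0,"ax":0,"ay":0,"az":0}]' >/dev/null; python3 ok.py
```

```text
9.4 0.25533 5.36
9.53 0.25531 7.5
9.65 0.25533 5.97
```

```bash
python3 -m handwheel '[{"x":0,"y":0,"z":-0.003,"ax":0,"ay":0,"az":0},{"x":0,"y":0,"z":-0.02,"ax":0,"ay":0,"az":0},{"x":0,"y":0,"z":-0.1,"ax":0,"ay":0,"az":0},{"x":0,"y":0,"z":-0.1,"ax":0,"ay":0,"az":0}]'
python3 - <<'E'
from h import *
from cell import optics
from fit import post
import cv2,pickle
s=monitor.sense(); p=post(X[4]); t=tgt(*w(p[0],p[1]),.255,41); print(t[0],rel(*t))
c=optics.camera("wrist"); cv2.imwrite("pics/w2.png",c["image"][:,:,::-1]); pickle.dump((s,c),open("w2.pkl","wb"))
E
```

```text
time: 10.15
eef_pos: [0.5983, 0.1132, 0.2867]
tcp_rot: [0.415, 0.91, 0.001, 0.001]
force: [-0.2, -0.6, 0.4]
finger_gap: 0.001
[0.53445894 0.20541571 0.255     ] [ 0.372  0.041  0.105  0.001  0.    -0.   ]
```

```bash
python3 -m handwheel '[{"x":0.15,"y":0.02,"z":0,"ax":0,"ay":0,"az":0},{"x":0.32,"y":0.04,"z":0,"ax":0,"ay":0,"az":0},{"x":0.372,"y":0.041,"z":0.1,"ax":0,"ay":0,"az":0},{"x":0.372,"y":0.041,"z":0.105,"ax":0,"ay":0,"az":0}]' 0
python3 - <<'E'
from h import *
from cell import optics
import cv2,pickle
s=monitor.sense(); c=optics.camera("wrist"); cv2.imwrite("pics/w3.png",c["image"][:,:,::-1]); pickle.dump((s,c),open("w3.pkl","wb"))
print(s["finger_gap"])
E
```

```text
time: 10.7
eef_pos: [0.5327, 0.2059, 0.2508]
tcp_rot: [0.414, 0.91, -0.001, -0.001]
force: [-0.6, -0.4, 0.1]
finger_gap: 0.501
0.5009904023275287
```

View pics/w3.png

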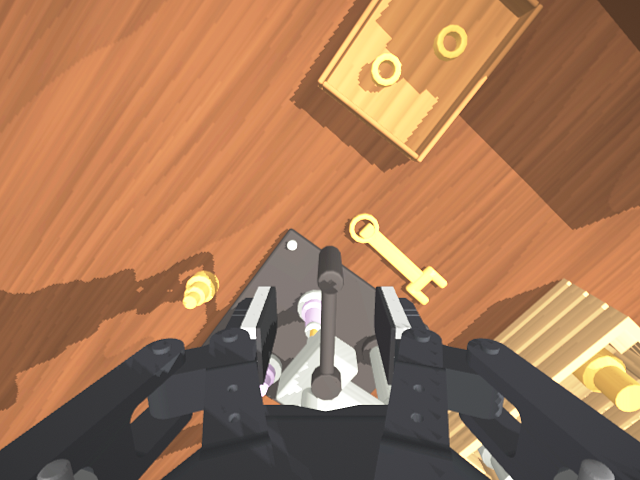

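```bash
cp w3.pkl w1.pkl; python3 - <<'E'
from h import *
import fit2
from fit import post,W
for q in (0.0,.055,.1): print(q,fit2.pw(W([post(q),(0,.0205,.17)],X)).round(1).tolist())
s=fit2.s; p=s["eef_pos"]; 
print("tcp-level px",fit2.pw(np.array([[p[0],p[1],.208]])).round(1))
E
```

```text
0.0 [[318.4, 281.6], [327.3, 387.8]]
0.055 [[328.6, 281.3], [327.3, 387.8]]
0.1 [[337.0, 281.6], [327.3, 387.8]]
tcp-level px [[326.8 278.5]]
```

```bash
python3 -m handwheel '[{"x":0,"y":0.008,"z":0.08,"ax":0,"ay":0,"az":0},{"x":0,"y":0.008,"z":0.18,"ax":0,"ay":0,"az":0},{"x":0,"y":0.008,"z":0.18,"ax":0,"ay":0,"az":0}]' && python3 -m handwheel '[{"x":0,"y":0,"z":0,"ax":0,"ay":0,"az":0},{"x":0,"y":0,"z":0,"ax":0,"ay":0,"az":0},{"x":0,"y":0,"z":0,"ax":0,"ay":0,"az":0}]' -0.5
cat > arc.py <<'E'
from h import *
from fit import post
import sys
def at(q,lead=0):  # tool at post, tool y along tangent, lead m along tangent
    p=np.array(post(q)[:2])+lead*np.array([np.cos(q-.7),-np.sin(q-.7)])
    return tgt(*w(*p),.197,np.degrees(X[2])-np.degrees(q-.7))
for a in sys.argv[2:]: print(a,rel(*at(float(a),float(sys.argv[1]))).tolist())
E
python3 arc.py 0.003 .07 .2 .3 .4 .5 .6 .7 .8 
```

```text
time: 11.12
eef_pos: [0.5358, 0.2061, 0.1981]
tcp_rot: [0.415, 0.91, -0.001, -0.001]
force: [-0.6, -0.3, 0.5]
finger_gap: 0.496
time: 11.5
eef_pos: [0.5361, 0.207, 0.2003]
tcp_rot: [0.415, 0.91, 0.0, 0.0]
force: [-0.4, -0.2, -0.1]
finger_gap: 0.249
.07 [-0.001, 0.007, 0.011, 0.0, 0.0, 0.006]
.2 [-0.005, 0.048, 0.011, 0.0, 0.0, 0.047]
.3 [-0.013, 0.079, 0.011, 0.0, 0.0, 0.079]
.4 [-0.023, 0.109, 0.011, 0.0, 0.0, 0.111]
.5 [-0.036, 0.137, 0.011, 0.0, 0.0, 0.142]
.6 [-0.052, 0.165, 0.011, 0.0, 0.0, 0.174]
.7 [-0.071, 0.19, 0.011, 0.0, 0.0, 0.206]
.8 [-0.092, 0.214, 0.011, 0.0, 0.0, 0.238]
```

```bash
python3 -m handwheel '[{"x":-0.005,"y":0.048,"z":0,"ax":0,"ay":0,"az":0.047},{"x":-0.009,"y":0.063,"z":0,"ax":0,"ay":0,"az":0.063},{"x":-0.013,"y":0.079,"z":0,"ax":0,"ay":0,"az":0.079},{"x":-0.018,"y":0.094,"z":0,"ax":0,"ay":0,"az":0.095},{"x":-0.023,"y":0.109,"z":0,"ax":0,"ay":0,"az":0.111},{"x":-0.036,"y":0.137,"z":0,"ax":0,"ay":0,"az":0.142},{"x":-0.052,"y":0.165,"z":0,"ax":0,"ay":0,"az":0.174},{"x":-0.071,"y":0.19,"z":0,"ax":0,"ay":0,"az":0.206},{"x":-0.071,"y":0.19,"z":0,"ax":0,"ay":0,"az":0.206}]'
python3 arc.py 0.003 .7 .8 .9 1.0 1.1 1.2 1.3 1.4 1.45
python3 - <<'E'
from h import *
from cell import optics
import cv2,pickle
s=monitor.sense(); c=optics.camera("wrist"); cv2.imwrite("pics/w4.png",c["image"][:,:,::-1]); pickle.dump((s,c),open("w4.pkl","wb"))
E
```

```text
time: 12.62
eef_pos: [0.5931, 0.2283, 0.1996]
tcp_rot: [0.683, 0.731, 0.0, 0.0]
force: [0.5, -0.1, -0.1]
finger_gap: 0.249
.7 [0.0, 0.0, 0.009, 0.0, -0.0, 0.0]
.8 [-0.002, 0.032, 0.009, 0.0, -0.0, 0.032]
.9 [-0.008, 0.063, 0.009, 0.0, -0.0, 0.064]
1.0 [-0.017, 0.093, 0.009, 0.0, -0.0, 0.096]
1.1 [-0.029, 0.123, 0.009, 0.0, -0.0, 0.128]
1.2 [-0.043, 0.151, 0.009, 0.0, -0.0, 0.159]
1.3 [-0.061, 0.177, 0.009, 0.0, -0.0, 0.191]
1.4 [-0.081, 0.202, 0.009, 0.0, -0.0, 0.223]
1.45 [-0.092, 0.213, 0.009, 0.0, -0.0, 0.239]
```

View pics/w4.png

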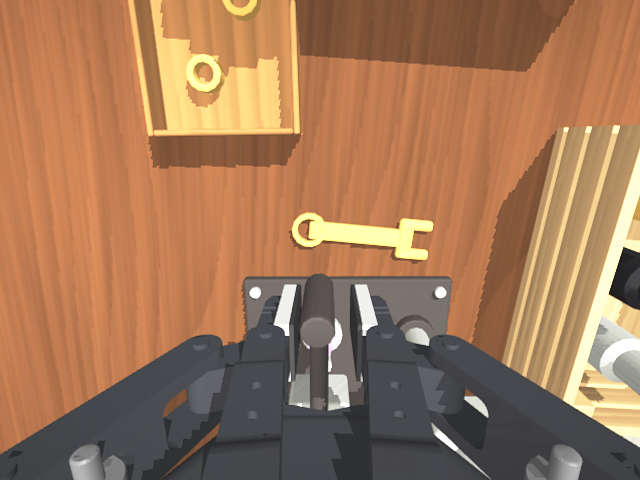

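```bash
python3 -m handwheel '[{"x":-0.002,"y":0.032,"z":0,"ax":0,"ay":0,"az":0.032},{"x":-0.005,"y":0.048,"z":0,"ax":0,"ay":0,"az":0.048},{"x":-0.008,"y":0.063,"z":0,"ax":0,"ay":0,"az":0.064},{"x":-0.012,"y":0.078,"z":0,"ax":0,"ay":0,"az":0.08},{"x":-0.017,"y":0.093,"z":0,"ax":0,"ay":0,"az":0.096},{"x":-0.023,"y":0.108,"z":0,"ax":0,"ay":0,"az":0.112},{"x":-0.029,"y":0.123,"z":0,"ax":0,"ay":0,"az":0.128},{"x":-0.036,"y":0.137,"z":0,"ax":0,"ay":0,"az":0.143},{"x":-0.043,"y":0.151,"z":0,"ax":0,"ay":0,"az":0.159},{"x":-0.052,"y":0.164,"z":0,"ax":0,"ay":0,"az":0.175},{"x":-0.061,"y":0.177,"z":0,"ax":0,"ay":0,"az":0.191},{"x":-0.07,"y":0.187,"z":0,"ax":0,"ay":0,"az":0.205}]'
python3 arc.py 0.003 1.3 1.35 1.38 1.4 1.42 1.45
```

```text
time: 14.18
eef_pos: [0.6497, 0.2116, 0.1996]
tcp_rot: [0.879, 0.478, 0.0, -0.0]
force: [-3.1, 4.4, 0.3]
finger_gap: 0.249
1.3 [0.002, -0.011, 0.009, -0.0, -0.0, -0.013]
1.35 [0.002, 0.005, 0.009, -0.0, -0.0, 0.002]
1.38 [0.001, 0.015, 0.009, -0.0, -0.0, 0.012]
1.4 [0.001, 0.021, 0.009, -0.0, -0.0, 0.018]
1.42 [-0.0, 0.027, 0.009, -0.0, -0.0, 0.025]
1.45 [-0.001, 0.037, 0.009, -0.0, -0.0, 0.034]
```

```bash
f() { grep -E "eef|force"; }
python3 -m handwheel '[{"x":0,"y":0.007,"z":0,"ax":0,"ay":0,"az":0.006},{"x":0,"y":0.013,"z":0,"ax":0,"ay":0,"az":0.012},{"x":0,"y":0.017,"z":0,"ax":0,"ay":0,"az":0.016}]'|f
python3 -m handwheel '[{"x":0,"y":0.003,"z":0,"ax":0,"ay":0,"az":0.003},{"x":0,"y":0.003,"z":0,"ax":0,"ay":0,"az":0.003}]'|f
python3 arc.py .0035 1.35 1.4
```

```text
eef_pos: [0.6542, 0.2085, 0.1996]
force: [-2.3, 1.1, 0.7]
eef_pos: [0.6547, 0.208, 0.1995]
force: [-6.6, 1.3, 2.9]
1.35 [0.002, -0.014, 0.008, -0.0, 0.0, -0.017]
1.4 [0.002, 0.002, 0.008, -0.0, 0.0, -0.001]
```

```bash
f() { grep -E "eef|force"; }
python3 -m handwheel '[{"x":0,"y":0.003,"z":0,"ax":0,"ay":0,"az":0.001},{"x":0,"y":0.003,"z":0,"ax":0,"ay":0,"az":0.001}]'|f
python3 -m handwheel '[{"x":0,"y":0.004,"z":0,"ax":0,"ay":0,"az":0.001},{"x":0,"y":0.004,"z":0,"ax":0,"ay":0,"az":0.001}]'|f
```

```text
eef_pos: [0.655, 0.2078, 0.1995]
force: [-11.3, 4.8, 3.1]
eef_pos: [0.6552, 0.2077, 0.1995]
force: [-18.7, 9.0, 5.3]
```

```bash
python3 -m handwheel '[{"x":0,"y":-0.012,"z":0,"ax":0,"ay":0,"az":0},{"x":0,"y":-0.018,"z":0,"ax":0,"ay":0,"az":0},{"x":0,"y":-0.018,"z":0,"ax":0,"ay":0,"az":0}]' -0.1
python3 -m handwheel '[{"x":0,"y":0,"z":-0.1,"ax":0,"ay":0,"az":0},{"x":0,"y":0,"z":-0.25,"ax":0,"ay":0,"az":0},{"x":0.1,"y":-0.15,"z":-0.4,"ax":0,"ay":0,"az":0},{"x":0.2,"y":-0.35,"z":-0.4,"ax":0,"ay":0,"az":0},{"x":0.3,"y":-0.5,"z":-0.4,"ax":0,"ay":0,"az":0},{"x":0.3,"y":-0.5,"z":-0.4,"ax":0,"ay":0,"az":0}]'
python3 - <<'E'
from h import *
from cell import optics
import cv2,pickle
s=monitor.sense()
c=optics.camera("wrist"); cv2.imwrite("pics/w5.png",c["image"][:,:,::-1]); pickle.dump((s,c),open("w1.pkl","wb"))
a=optics.camera("scene")["image"][240:355,270:390,::-1]; cv2.imwrite("pics/s5.png",cv2.resize(a,None,fx=5,fy=5,interpolation=cv2.INTER_CUBIC))
E
```

```text
time: 15.68
eef_pos: [0.6526, 0.2097, 0.1995]
tcp_rot: [0.894, 0.448, 0.0, 0.0]
force: [-1.1, -0.2, 0.3]
finger_gap: 0.45
time: 16.42
eef_pos: [0.5848, 0.375, 0.3193]
tcp_rot: [0.893, 0.449, 0.0, -0.0]
force: [0.5, -0.9, 0.6]
finger_gap: 0.449
```

View pics/s5.png

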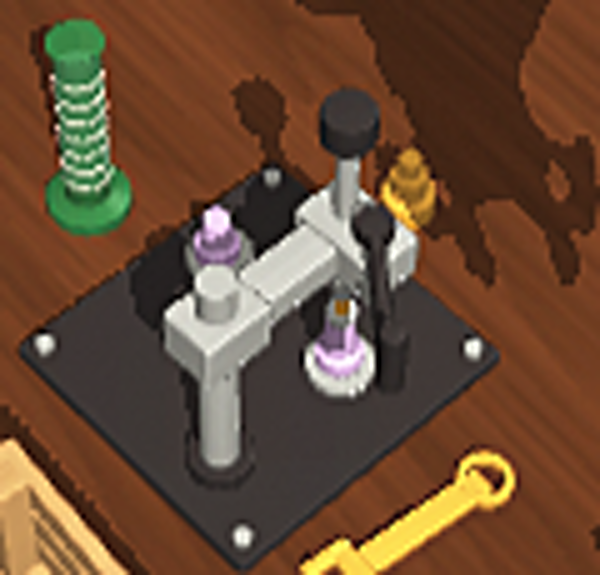

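View pics/w5.png

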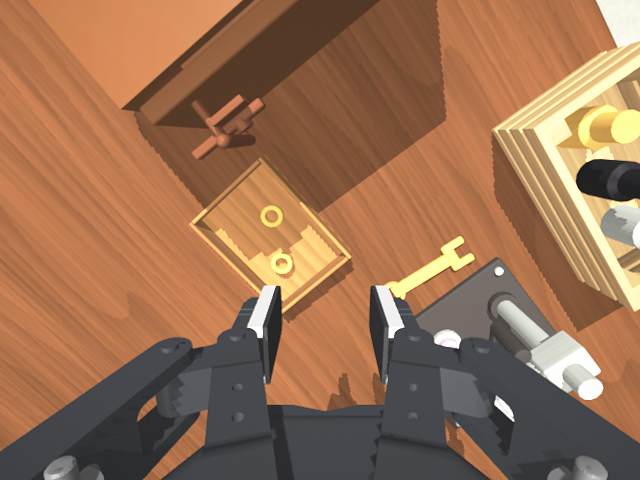

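```bash
python3 - <<'E'
import cv2,numpy as np
from fit import *
x=np.load("pose.npy")
for q in (1.2,1.3,1.4): print(q,((proj("scene",W([post(q)],x))-[270,240]+.4)*5).round(0).tolist())
print("knob .238",((proj("scene",W([(0,0,.238),(0,0,.062)],x))-[270,240]+.4)*5).round(0).tolist())
a=cv2.imread("pics/s5.png")[230:430,270:470]; b=cv2.imread("pics/w3.png")[270:370,260:360]
cv2.imwrite("pics/m.png",np.hstack([cv2.resize(i,(400,400),interpolation=cv2.INTER_CUBIC) for i in(a,b)]))
E
```

```text
1.2 [[429.0, 323.0]]
1.3 [[410.0, 327.0]]
1.4 [[389.0, 328.0]]
knob .238 [[346.0, 106.0], [338.0, 313.0]]
```

View pics/m.png

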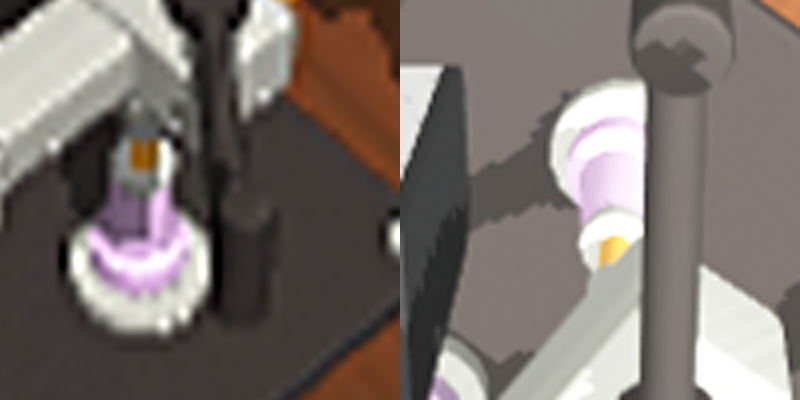

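```bash
python3 -c "
from cell import job_done,monitor
print(monitor.sense()['time'],monitor.sense()['force']); print(job_done())"
```

```text
16.525 [ 0.28498347 -0.39074958 -0.04404891]
the job is handed in; nothing more can be done
None
```

The rod's foot is down on the tip under it (the tall one), the clamp lever is home, and the job is handed in at 16.5 s with the gripper clear of everything.

- **Rod:** I pressed the knob with shut fingers, moving at about 3.5 mm/s when the foot met the tip. The push rose from about 3 N to a peak reading of about 8 N. The rod then moved no further under a slightly deeper command, so I took that as contact.
- **Lever:** I put the open fingers around the post and swung it along its arc until it hit the stop, where the force rose to about 21 N with almost no further movement. I then backed off, opened the fingers and lifted away.
- **Last checks:** In the scene picture the foot sits on the tip. Both tips, the cylinder, the nozzle body and the wrench look to be where they were. The post top is within about 4 enlarged-crop pixels of its predicted place at 1.4 rad, which I read as about 1.38 to 1.4 rad. Force on the tool at hand-in was about zero.
- **Not checked:** I did not test whether clamping shifted the rod slightly. I judged that the foot is still touching only from the enlarged picture (a few pixels).

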